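# Put two sawn boards in stick to dry

## Task

Stack the two sawn boards on the drying stand with sticks between them: the long board on the two bearers, lengthwise along the stand and centred on it; one stick across the board directly above each bearer; the short board on the sticks, centred straight above the long one; and last the steel bar lengthwise along the middle of the short board to hold it flat. Leave the glue bottle and the tape measure where they stand.

Things in the scene. Friction and masses are not known exactly. Their poses are not given: they have to be found in the camera images.
- stand: Drying stand, fixed to the bench: a pale plywood base 300 x 110 x 12 mm with two bearers fixed across it. Origin: centre of the underside (on the bench). Own x: along its 300 mm length; own y: across; z up. The middle between the two bearers may lie up to 6 mm from the origin along x; centre the long board on the base.
- bearer1_top (a point): First bearer of the stand, at its -x end: a pale softwood block, 30 mm along the stand, 90 mm across it (own y), 30 mm high, fixed on the base 62 to 74 mm from its centre. This point: centre of its top face, 42 mm above the bench; axes parallel to the stand's.
- bearer2_top (a point): Second bearer, at the stand's +x end: like the first, 62 to 74 mm the other side of the base's centre. This point: centre of its top face, 42 mm above the bench.
- long_board_mid (a point): Long board: loose dark hardwood, 260 x 55 x 25 mm (own x, y, z), about 0.25 kg, lying flat on the bench. This point: its centre, half-way up. Its two ends are alike.
- short_board_mid (a point): Short board: loose, same dark wood, 190 x 55 x 25 mm (own x, y, z), about 0.18 kg, lying flat on the bench. This point: its centre, half-way up. Its two ends are alike.
- steel_bar_mid (a point): Plain steel bar used as a weight: loose, 180 x 30 x 16 mm (own x, y, z), about 0.7 kg, lying flat on the bench. This point: its centre, half-way up.
- stick1_mid (a point): Stick (spacer): loose pale softwood, 18 x 70 x 18 mm (own x, y, z: its length lies along own y), about 20 g, lying on the bench. This point: its centre, half-way up. The two sticks are alike: either may go over either bearer.
- stick2_mid (a point): The other stick, the same: 18 x 70 x 18 mm, length along own y. This point: its centre, half-way up.
- glue: Glue bottle, a bystander: loose, white, round, 56 mm across, 150 mm tall with an orange cap, standing on the bench. Origin: centre of its underside.
- tape: Tape measure, a bystander: loose, yellow and black, 66 x 34 x 62 mm, standing on the bench. Origin: centre of its underside.
Things that resemble listed ones, but are neither listed nor needed, are in the scene too. What is shaped like the part that bears short_board_mid but blue is not meant. What is shaped like the part that bears stick1_mid but blue is not meant.

How it is judged (in metres and radians):
On the way, in this order (a step that is already met when the one before it is completed fails the run):
1. the long board lies centred on both bearers, along the stand (x of long_board_mid in the frame of stand between -0.015 and 0.015 m and y of long_board_mid in the frame of stand between -0.012 and 0.012 m and z of long_board_mid in the frame of stand between 0.0505 and 0.0585 m and angle between the x axis of long_board_mid and the x axis of stand, either way round below 0.12 rad and angle between the z axis of long_board_mid and the z axis of stand, either way round below 0.05 rad), for 0.2 s.
2. a stick lies across the long board above each bearer (all of step 1 and ((x of stick1_mid in the frame of bearer1_top between -0.01 and 0.01 m and y of stick1_mid in the frame of bearer1_top between -0.012 and 0.012 m and z of stick1_mid in the frame of bearer1_top between 0.03 and 0.038 m and angle between the y axis of stick1_mid and the y axis of bearer1_top, either way round below 0.12 rad and x of stick2_mid in the frame of bearer2_top between -0.01 and 0.01 m and y of stick2_mid in the frame of bearer2_top between -0.012 and 0.012 m and z of stick2_mid in the frame of bearer2_top between 0.03 and 0.038 m and angle between the y axis of stick2_mid and the y axis of bearer2_top, either way round below 0.12 rad) or (x of stick1_mid in the frame of bearer2_top between -0.01 and 0.01 m and y of stick1_mid in the frame of bearer2_top between -0.012 and 0.012 m and z of stick1_mid in the frame of bearer2_top between 0.03 and 0.038 m and angle between the y axis of stick1_mid and the y axis of bearer2_top, either way round below 0.12 rad and x of stick2_mid in the frame of bearer1_top between -0.01 and 0.01 m and y of stick2_mid in the frame of bearer1_top between -0.012 and 0.012 m and z of stick2_mid in the frame of bearer1_top between 0.03 and 0.038 m and angle between the y axis of stick2_mid and the y axis of bearer1_top, either way round below 0.12 rad))), for 0.2 s.
3. the short board lies on both sticks, straight above the long board (((x of stick1_mid in the frame of bearer1_top between -0.01 and 0.01 m and y of stick1_mid in the frame of bearer1_top between -0.012 and 0.012 m and z of stick1_mid in the frame of bearer1_top between 0.03 and 0.038 m and angle between the y axis of stick1_mid and the y axis of bearer1_top, either way round below 0.12 rad and x of stick2_mid in the frame of bearer2_top between -0.01 and 0.01 m and y of stick2_mid in the frame of bearer2_top between -0.012 and 0.012 m and z of stick2_mid in the frame of bearer2_top between 0.03 and 0.038 m and angle between the y axis of stick2_mid and the y axis of bearer2_top, either way round below 0.12 rad) or (x of stick1_mid in the frame of bearer2_top between -0.01 and 0.01 m and y of stick1_mid in the frame of bearer2_top between -0.012 and 0.012 m and z of stick1_mid in the frame of bearer2_top between 0.03 and 0.038 m and angle between the y axis of stick1_mid and the y axis of bearer2_top, either way round below 0.12 rad and x of stick2_mid in the frame of bearer1_top between -0.01 and 0.01 m and y of stick2_mid in the frame of bearer1_top between -0.012 and 0.012 m and z of stick2_mid in the frame of bearer1_top between 0.03 and 0.038 m and angle between the y axis of stick2_mid and the y axis of bearer1_top, either way round below 0.12 rad)) and x of short_board_mid in the frame of long_board_mid between -0.015 and 0.015 m and y of short_board_mid in the frame of long_board_mid between -0.012 and 0.012 m and z of short_board_mid in the frame of long_board_mid between 0.039 and 0.047 m and angle between the x axis of short_board_mid and the x axis of long_board_mid, either way round below 0.12 rad and angle between the z axis of short_board_mid and the z axis of long_board_mid, either way round below 0.05 rad), for 0.2 s.
At the end, for the whole second after the job is handed in: Long board flat on the bearers, centred on the stand (15 mm along, 12 mm across); a stick on it above each bearer (10 mm along, 12 mm across); short board on the sticks, bar on it, flat and centred on what is below (15, 12 mm); all within 0.12 rad of square, 4 mm in height, at rest (all of step 1 and all of step 3 and x of steel_bar_mid in the frame of short_board_mid between -0.015 and 0.015 m and y of steel_bar_mid in the frame of short_board_mid between -0.012 and 0.012 m and z of steel_bar_mid in the frame of short_board_mid between 0.0165 and 0.0245 m and angle between the x axis of steel_bar_mid and the x axis of short_board_mid, either way round below 0.12 rad and angle between the z axis of steel_bar_mid and the z axis of short_board_mid, either way round below 0.05 rad and linear speed of each of long_board, short_board, steel_bar, stick1, stick2 below 0.02 m/s); the robot touches nothing.
It fails at once if the glue bottle is shifted by more than 25 mm or knocked over (distance of glue from where it was at the start of the episode above 0.025 m or angle between glue's own z axis and vertical above 0.5 rad).
It fails at once if the tape measure is shifted by more than 25 mm (distance of tape from where it was at the start of the episode above 0.025 m).
It also fails if it takes over 138 s, if anything falls off the work surface, if the arm or the gripper's body presses on something with over 40 N, if the wrist force passes 120 N, or if a joint passes its speed limit or range.

## Robot

A 6-joint arm with a two-finger parallel gripper is mounted at the origin on the work surface. World frame = base frame: x ahead of the robot, y to its left, z up, the work surface at z = 0. Lengths are in mm, angles in rad, forces in N, time in s.
With the tool pointing down it reaches from about 350 to 775 mm from the base axis. Payload 7.3 kg.
Tool frame: the origin (TCP) lies midway between the tips of the shut fingers; the grasp point (between the pads) lies 19 mm behind it; z points along the fingers, y is the line along which they close (so a half turn about z gives the same grasp; the last joint's range is limited). The gripper opens to 92 mm and grips with 3 to 60 N. Pads are 19 mm wide; open, the fingers measure 130 mm over their backs; the gripper's body (75 mm by 190 mm) begins 47 mm behind the grasp point.
Start: joints at [-1.474, 0.342, 1.524, -0, 1.275, -0.146], TCP at [126.243, -509.615, 226.741] pointing down, gripper open.
Joint ranges: [-2.53, 2.53], [-0.77, 2.02], [0.04, 2.7], [-1, 4.14], [0.28, 2.66], [-3.11, 3.11]. Speed limits (rad/s): [2.57, 2.57, 3.14, 3.14, 3.14, 3.14].

## Interface

Orientations are given as [roll, pitch, yaw] about the fixed x, y, z axes, in that order (R = Rz(yaw) Ry(pitch) Rx(roll)).
In Python, from plant import get_obs, capture, camera_model, close_job, search_frame, regions_of, pinpoint gives the robot as it stands. The module is installed in compiled form; this text tells all that it offers.
- The arm moves only by the shell command python3 -m pendant 'ROWS'. ROWS is JSON, one flat list of numbers, 7 for each row, row after row: the shift along the tool's x, y, z in units of 30 mm (1.0 is 30 mm), then the turn, a rotation vector about the tool's x, y, z in units of 4 degrees (1.0 is 4 degrees), then the closure, from -1 (fully open) to 1 (shut), so that 0 is half open. In form: [dx, dy, dz, wx, wy, wz, gripper, dx, dy, dz, wx, wy, wz, gripper, ...]. A call has 1 to 12 rows; each row shifts and turns the commanded pose from where the row before left it, along the tool's axes as they then stand; what a row does not reach is not made up. A row lasts 1/10 s, in which the tool goes at most 50 mm and 8.59 degrees, less where a joint would pass 70% of its speed; a pose out of reach is approached as far as the arm can. A call with a number of a shift or a turn outside -1 to 1 is refused whole. A call with a gripper value outside its range is refused whole. The fingers move at their own pace and stop on an object; the grip force is fixed at half the most. Time passes only in rows, so rows that do not move let the fingers close. It gives the time, the measured TCP pose, the force, the opening and the grip force at its end, in the units of the state.
- get_obs(): the state, without advancing time (a new reading comes with each control period).
- capture(name): name is "scene" or "top" or "wrist"; returns the picture (400x640x3 uint8, red, green, blue); there is no depth.
- camera_model(name): a dict with "fov_y" (degrees; the focal length in pixels is half the picture's height over the tangent of half this angle, whatever the lens; pixels are square), "cx", "cy" (the principal point, pixels), "pose" (4x4, takes a point from camera to world coordinates). Camera axes: x right, y up, looking along -z (the intrinsics and any distortion apply to the point x, -y, -z); pixel columns grow to the right and rows downward; lengths in mm; the calibration is good to about 2 mm. A picture is of the moment at which its call begins: read the wrist's pose just before it. camera_model takes no time and is no camera call; for the wrist camera it gives the pose at the moment of the call.
- close_job(): hands the job in; it is judged then, once.
Trained networks look in the newest picture that a camera, given by its name, has taken for a name from the list of things; names that differ only in an ending like _2 or _b are one class to them, and where a whole thing is asked for, a point or a joint stands for the part that bears it (a point fixed in the world has none). Each returns a list of dicts, best first, with "score" (0 to 1); they miss things now and then, are a little off and sometimes report something else, mostly with a low value. They report only what shows in the picture. A call takes as long as a camera call. They do not tell look-alikes from the thing itself.
- search_frame(camera, thing): "location" ([column, row] in pixels, amid what is visible of it).
- regions_of(camera, thing): "pixels" (400x640 bool, what is visible of it) and "location" ([column, row] in pixels, amid what is visible of it).
- pinpoint(camera, thing): "location" ([column, row] in pixels: a listed point, or the origin of a listed thing).
The state is a dict: "time": time; "joint_positions": joint angles; "dq": joint speeds; "tau": joint torques, N m; "tool_pos": TCP position; "tcp_rot": TCP orientation; "contact_force": force on the tool from outside, world axes, zero at the start; "moment": the same for the moment, N m; "grip_width": finger opening in mm; "finger_force": force on a finger pad.
Only numpy, scipy, OpenCV 4.12 (cv2) and the standard library are available. Lean on these libraries where they do the work, as an engineer would, in place of code of your own. Each camera call takes 0.05 s, during which the arm holds its last target. There are 200 camera calls.

## Working session

There is one attempt and no reset: what is moved stays moved. The work goes in short steps, Python scripts to look and compute and a shell command to move; the robot and the scene stay as the last step left them, time stands still between calls to the robot, and variables do not carry over. Pictures are saved under pics/ and viewed, at most 14 in all, crops included, and the job is handed in when it is done.

```bash
mkdir -p pics
cat > h.py <<'E'
import numpy as np, cv2
from plant import *
from scipy.spatial.transform import Rotation as R
def snap(n,f=None):
    im=capture(n)
    if f: cv2.imwrite('pics/'+f,im[:,:,::-1])
    return im
def ray(n,p,m=None):
    m=m or camera_model(n); f=200/np.tan(np.radians(m['fov_y']/2)); T=np.array(m['pose'])
    d=T[:3,:3]@np.array([(p[0]-m['cx'])/f,-(p[1]-m['cy'])/f,-1]); return T[:3,3],d
def onz(n,p,z,m=None):
    o,d=ray(n,p,m); return o+d*(z-o[2])/d[2]
def proj(n,P,m=None):
    m=m or camera_model(n); f=200/np.tan(np.radians(m['fov_y']/2)); T=np.array(m['pose'])
    c=T[:3,:3].T@(np.array(P)-T[:3,3]); return np.array([m['cx']+f*c[0]/-c[2],m['cy']-f*c[1]/-c[2]])
def tri(rs):
    A=0;b=0
    for o,d in rs:
        d=d/np.linalg.norm(d);M=np.eye(3)-np.outer(d,d);A=A+M;b=b+M@o
    return np.linalg.solve(A,b)
E
python3 - <<'E'
from h import *
np.set_printoptions(precision=3,suppress=True)
snap('top','top.png');snap('scene','scene.png')
o=get_obs();print(o['time'],o['tool_pos'],o['tcp_rot'],o['grip_width'])
for n in('top','scene','wrist'):
    m=camera_model(n);print(n,{k:v for k,v in m.items() if k!='pose'});print(np.array(m['pose']))
H=dict(stand=0,bearer1_top=42,bearer2_top=42,long_board_mid=12.5,short_board_mid=12.5,steel_bar_mid=8,stick1_mid=9,stick2_mid=9,glue=0,tape=0)
for t,z in H.items():
    for n in('top','scene'):
        for r in pinpoint(n,t)[:4]: print(t,n,np.round(r['location'],1),round(r['score'],2),onz(n,r['location'],z)[:2])
E
```

```text
0.1 [ 126.238 -509.211  226.104] [-3.14  -0.     0.243] 92.0344272076598
top {'fov_y': 56.17243635195128, 'cx': 320.59557452597574, 'cy': 201.9164800818255}
[[   0.003    0.987   -0.161  451.221]
 [  -1.       0.002   -0.003  -41.834]
 [  -0.003    0.161    0.987 1086.16 ]
 [   0.       0.       0.       1.   ]]
scene {'fov_y': 55.45449625896432, 'cx': 317.86654998367356, 'cy': 195.37714023062867}
[[   0.75    -0.498    0.435 1018.549]
 [   0.661    0.581   -0.475 -493.171]
 [  -0.016    0.644    0.765  804.592]
 [   0.       0.       0.       1.   ]]
wrist {'fov_y': 62.93120211688705, 'cx': 322.2475308418376, 'cy': 202.72081684064523}
[[   0.241    0.933    0.269  198.427]
 [  -0.971    0.231    0.066 -490.996]
 [  -0.001   -0.277    0.961  383.279]
 [   0.       0.       0.       1.   ]]
stand top [280.9 230.5] 0.56 [544.17   76.764]
stand scene [332.2 182.2] 0.85 [559.524  69.459]
bearer1_top top [277.1 254.8] 0.72 [473.424  81.324]
bearer1_top scene [310.1 158.8] 0.63 [477.884  67.962]
bearer2_top top [280.7 203.9] 0.58 [615.677  74.249]
bearer2_top scene [347.1 182.9] 0.78 [615.
[... 499 characters left out ...]
 [335.7 222.9] 0.61 [565.886 -81.986]
stick1_mid top [432.7 259.5] 0.66 [ 462.208 -356.881]
stick1_mid top [466.3 238.8] 0.56 [ 521.078 -455.636]
stick1_mid scene [182.5 261.6] 0.76 [ 456.666 -366.708]
stick1_mid scene [165.4 309.5] 0.62 [ 528.31  -463.375]
stick2_mid top [182.5 262.8] 0.53 [450.838 353.473]
stick2_mid top [435.2 213.2] 0.47 [ 594.751 -370.095]
stick2_mid scene [214.2 299.8] 0.6 [ 591.718 -378.379]
glue top [177.9 217.3] 0.89 [581.919 378.407]
glue top [384.1 237.7] 0.64 [ 524.166 -221.992]
glue top [184.1 261.8] 0.27 [453.676 352.363]
glue scene [400.7 133. ] 0.96 [589.682 373.164]
tape top [183.6 261.9] 0.63 [453.389 353.78 ]
tape scene [363.8 116.5] 0.72 [449.899 364.095]
```

View pics/top.png

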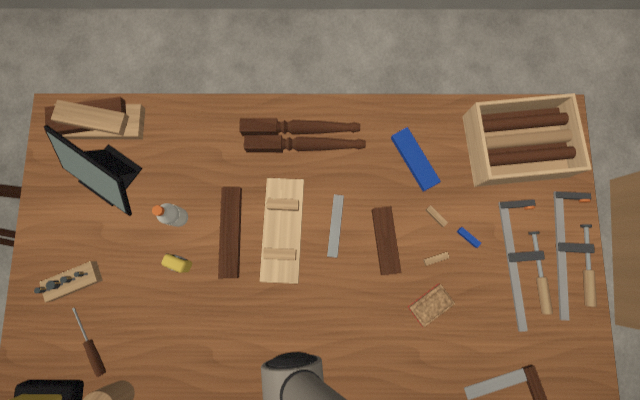

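View pics/scene.png

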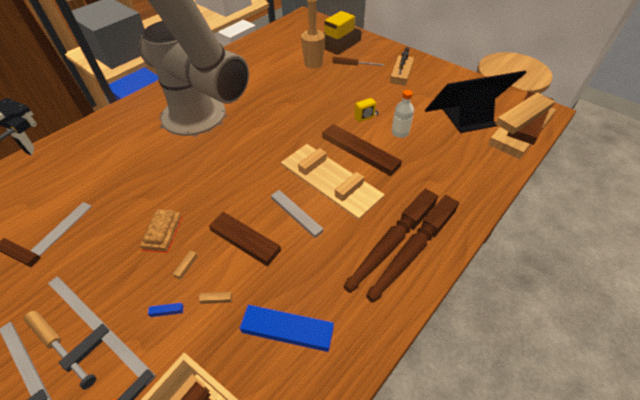

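The look-alikes are clear: blue board (415,160) vs dark board (387,239), and blue stick (469,237) vs pale sticks (437,215) and (437,259). The pale and dark ones fit the description. I'll go above them for a close look.

```bash
python3 -m pendant '[0,0,-0.75,0,0,0.87,-1, 0,0,-0.75,0,0,0.87,-1, 0,0,-0.75,0,0,0.87,-1, 0,0,-0.75,0,0,0.87,-1]'; python3 -m pendant '[0.98,-0.53,0,0,0,0,-1, 0.98,-0.53,0,0,0,0,-1, 0.98,-0.53,0,0,0,0,-1, 0.98,-0.53,0,0,0,0,-1, 0.98,-0.53,0,0,0,0,-1, 0.98,-0.53,0,0,0,0,-1, 0.98,-0.53,0,0,0,0,-1, 0.98,-0.53,0,0,0,0,-1, 0.98,-0.53,0,0,0,0,-1, 0.98,-0.53,0,0,0,0,-1, 0.98,-0.53,0,0,0,0,-1, 0,0,0,0,0,0,-1]'
cat >> h.py <<'E'
H=dict(stand=6,bearer1_top=42,long_board_mid=12.5,short_board_mid=12.5,steel_bar_mid=8,stick1_mid=9,glue=75,tape=31)
def look(n,f,pts=(),regs=()):
    "pinpoints (point on its text height) and region rectangles (top-face height)"
    o=get_obs();m=camera_model(n);snap(n,f);print('t',round(o['time'],2),'tcp',np.round(o['tool_pos'],1),np.round(o['tcp_rot'],3))
    for t,z in pts:
        for r in pinpoint(n,t)[:4]: print(t,np.round(r['location'],1),round(r['score'],2),np.round(onz(n,r['location'],z,m),1))
    for t,z in regs:
        for r in regions_of(n,t)[:4]:
            ys,xs=np.nonzero(r['pixels'])
            if len(xs)<30: continue
            W=np.array([onz(n,(x,y),z,m)[:2] for x,y in zip(xs,ys)],np.float32)
            c,s,a=cv2.minAreaRect(W)
            if s[0]<s[1]: s=s[::-1];a+=90
            a=(a+90)%180-90
            print(' R',t,np.round(r['location']),round(r['score'],2),'c',np.round(c,1),'size',np.round(s,1),'ang',round(a,1))
E
python3 - <<'E'
from h import *
look('wrist','w1.png',[('stick1_mid',9),('short_board_mid',12.5)],[('stick1_mid',18),('short_board_mid',25),('steel_bar_mid',16)])
E
```

```text
time: 1.5
tool_pos: [126.2, -509.5, 317.7]
tcp_rot: [3.142, -0.0, -0.003]
contact_force: [-0.1, -0.7, 0.3]
grip_width: 91.7
finger_force: 0.0
time: 2.7
tool_pos: [452.4, -332.6, 316.3]
tcp_rot: [-3.141, -0.001, 0.004]
contact_force: [-0.4, 0.9, 0.0]
grip_width: 91.9
finger_force: 0.0
t 2.7 tcp [ 452.4 -332.6  316.3] [-3.141e+00 -1.000e-03  4.000e-03]
stick1_mid [416. 107.] 0.86 [ 529.7 -459.6    9. ]
stick1_mid [348.1 152.6] 0.72 [ 467.3 -368.6    9. ]
short_board_mid [242.8 119.3] 0.56 [ 512.5 -223.1   12.5]
 R stick1_mid [420. 110.] 0.88 c [ 526.7 -461.7] size [69.7 19.7] ang 48.3
 R stick1_mid [348. 153.] 0.82 c [ 467.3 -367.1] size [68.9 20. ] ang -72.7
 R steel_bar_mid [135.  78.] 0.9 c [558.6 -86.4] size [178.9  36.1] ang -6.2
```

View pics/w1.png

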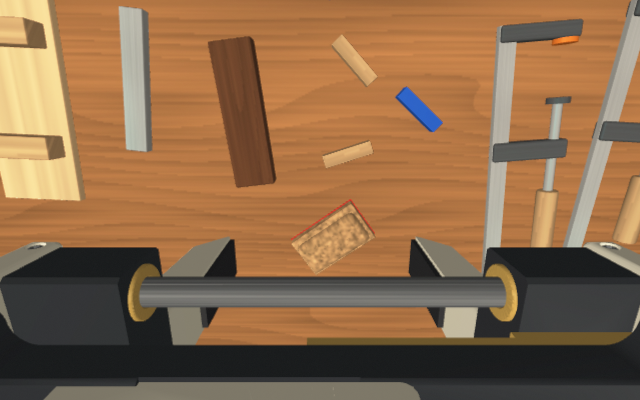

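The wrist view shows the dark board at (242,112), pale sticks at (355,60) and (348,153), the blue decoy at (419,109) and the bar at (136,78). Next I go to the stand and the long board.

```bash
python3 -m pendant '[0,-1,0,0,0,0,-1, 0,-1,0,0,0,0,-1, 0,-1,0,0,0,0,-1, 0,-1,0,0,0,0,-1, 0,-1,0,0,0,0,-1, 0,-1,0,0,0,0,-1, 0,-1,0,0,0,0,-1, 0,-1,0,0,0,0,-1, 0,0,0,0,0,0,-1]' | head -2
python3 - <<'E'
from h import *
look('wrist','w2.png',[('short_board_mid',12.5),('steel_bar_mid',8),('stick1_mid',9)],[('stick1_mid',18),('short_board_mid',25),('steel_bar_mid',16),('stand',12)])
E
python3 -m pendant '[0.1,-0.93,0,0,0,0,-1, 0.1,-0.93,0,0,0,0,-1, 0.1,-0.93,0,0,0,0,-1, 0.1,-0.93,0,0,0,0,-1, 0.1,-0.93,0,0,0,0,-1, 0.1,-0.93,0,0,0,0,-1, 0.1,-0.93,0,0,0,0,-1, 0.1,-0.93,0,0,0,0,-1, 0,0,0,0,0,0,-1]' | head -2
python3 - <<'E'
from h import *
look('wrist','w3.png',[('stand',0),('bearer1_top',42),('bearer2_top',42),('long_board_mid',12.5)],[('stand',12),('long_board_mid',25)])
E
```

```text
time: 3.9
tool_pos: [449.1, -92.7, 317.3]
t 3.9 tcp [449.1 -92.7 317.3] [-3.141e+00 -1.000e-03  2.000e-03]
short_board_mid [418.1 114. ] 0.67 [ 516.9 -222.9   12.5]
stick1_mid [590.2 106.7] 0.64 [ 527.  -458.3    9. ]
stick1_mid [517.7 154.9] 0.6 [ 461.  -370.2    9. ]
 R stick1_mid [594. 104.] 0.8 c [ 527.  -456.4] size [77.1 25.8] ang 49.6
 R short_board_mid [421. 107.] 0.8 c [ 517.  -222.4] size [188.4  60.3] ang 6.9
 R steel_bar_mid [315.  73.] 0.73 c [559.  -81.4] size [179.1  30.9] ang -6.2
 R stand [206. 100.] 0.72 c [526.6  70.7] size [258.9 112.7] ang -2.1
time: 5.2
tool_pos: [473.9, 130.6, 316.4]
t 5.2 tcp [473.9 130.6 316.4] [-3.141e+00  0.000e+00  2.000e-03]
stand [361.  107.6] 0.57 [549.7  77.4   0. ]
stand [258.  114.4] 0.45 [540.2 221.2   0. ]
bearer1_top [364.5 163. ] 0.78 [479.  75.  42.]
bearer2_top [373.4  51.1] 0.65 [615.3  69.5  42. ]
long_board_mid [254.9 114.1] 0.96 [540.8 223.   12.5]
 R stand [364. 105.] 0.55 c [539.2  72.2] size [283.2 112.6] ang -2.2
 R long_board_mid [255. 101.] 0.58 c [538.7 218.3] size [258.7  60. ] ang 0.4
```

View pics/w3.png

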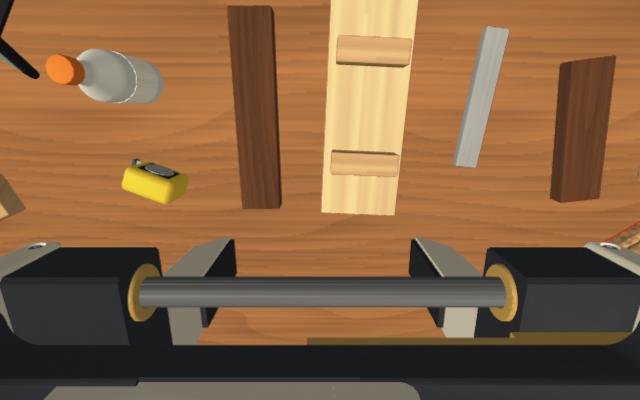

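View pics/w2.png

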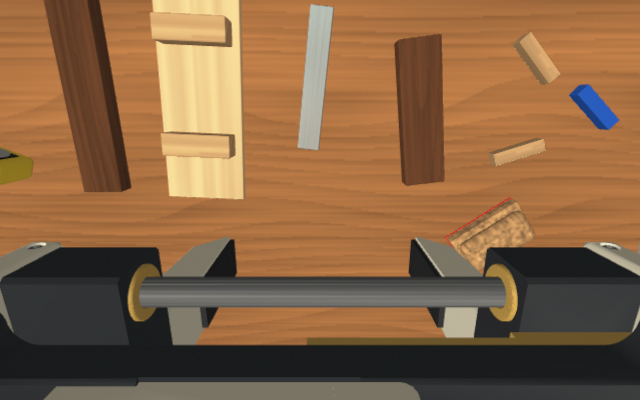

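w3 shows the long board at (255,107), the stand at (365,105) with its far end cut off, and bearers at (365,163) and (374,51). I'll pull back to see all of it.

```bash
cat >> h.py <<'E'
def quad(n,im,seed,m,z,thr):
    "corners of a colour blob (lab distance thr) around seed, as world rect on height z"
    lab=cv2.cvtColor(im,cv2.COLOR_RGB2LAB).astype(float)
    k=lab[seed[1]-2:seed[1]+3,seed[0]-2:seed[0]+3].reshape(-1,3).mean(0)
    M=((np.abs(lab-k)*[.6,1,1]).sum(2)<thr).astype(np.uint8)
    _,L=cv2.connectedComponents(M); ys,xs=np.nonzero(L==L[seed[1],seed[0]])
    W=np.array([onz(n,(x,y),z,m)[:2] for x,y in zip(xs,ys)],np.float32)
    c,s,a=cv2.minAreaRect(W)
    if s[0]<s[1]: s=s[::-1];a+=90
    return np.round(c,1),np.round(s,1),round((a+90)%180-90,1)
E
python3 -m pendant '[-0.7,0,0,0,0,0,-1, -0.8,0,0,0,0,0,-1, -0.8,0,0,0,0,0,-1, 0,0,0,0,0,0,-1]' | head -2
python3 - <<'E'
from h import *
m=camera_model('wrist')
look('wrist','w4.png',[('stand',0),('bearer1_top',42),('bearer2_top',42),('long_board_mid',12.5)],[('stand',12),('long_board_mid',25),('bearer1_top',42),('bearer2_top',42)])
E
```

```text
time: 5.95
tool_pos: [402.7, 128.0, 317.2]
t 5.95 tcp [402.7 128.  317.2] [ 3.142 -0.    -0.   ]
stand [362.7  54.9] 0.66 [546.1  74.2   0. ]
bearer1_top [364.3 109.3] 0.97 [476.3  74.8  42. ]
long_board_mid [250.6  58.3] 0.81 [540.2 221.7  12.5]
long_board_mid [586.6  75.8] 0.33 [ 518.7 -221.6   12.5]
 R stand [363.  72.] 0.74 c [503.1  73.4] size [212.4 111.7] ang -1.9
 R long_board_mid [250.  76.] 0.8 c [507.2 218.7] size [193.8  58.6] ang 0.4
 R bearer1_top [365. 108.] 0.55 c [477.3  75.4] size [90.  30.5] ang 87.1
 R bearer2_top [374.   3.] 0.68 c [596.4  71.3] size [86.5  5.2] ang 90.0
```

View pics/w4.png

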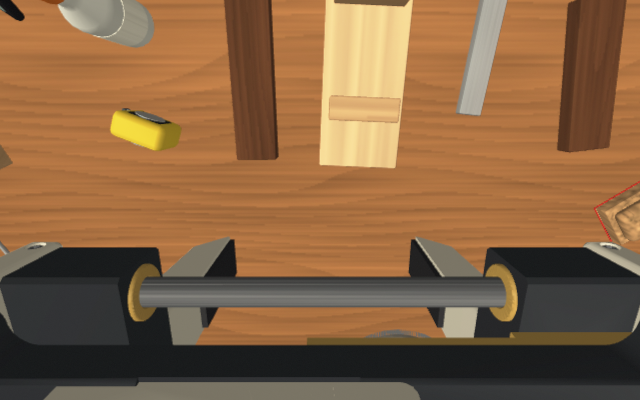

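That went the wrong way: nearer things sit lower in the picture, so the view moved towards the robot. I'll go ahead along x instead.

```bash
python3 -m pendant '[0.9,0,0,0,0,0,-1, 0.9,0,0,0,0,0,-1, 0.9,0,0,0,0,0,-1, 0.9,0,0,0,0,0,-1, 0.9,0,0,0,0,0,-1, 0,0,0,0,0,0,-1]' | head -2
python3 - <<'E'
from h import *
m=camera_model('wrist')
look('wrist','w5.png',[('stand',0),('bearer1_top',42),('bearer2_top',42),('long_board_mid',12.5)],[('stand',12),('long_board_mid',25),('bearer1_top',42),('bearer2_top',42)])
E
```

```text
time: 7.0
tool_pos: [542.1, 128.1, 315.1]
t 7.0 tcp [542.1 128.1 315.1] [ 3.141e+00  1.000e-03 -1.000e-03]
stand [360.5 157.6] 0.83 [548.   72.9   0. ]
bearer1_top [360.4 211.9] 0.7 [479.   75.6  42. ]
bearer2_top [369.2 108.3] 0.62 [616.5  68.8  42. ]
long_board_mid [256.  164.8] 0.65 [539.8 222.1  12.5]
 R stand [360. 143.] 0.87 c [548.2  71.6] size [298.5 110.9] ang -2.3
 R long_board_mid [256. 152.] 0.73 c [540.2 218.3] size [258.2  58.7] ang 0.8
 R long_board_mid [362. 210.] 0.61 c [476.2  73.5] size [91.9 38.3] ang 87.5
 R bearer1_top [359. 208.] 0.86 c [481.4  75.1] size [89.9 36.3] ang 86.9
 R bearer2_top [370. 105.] 0.8 c [617.7  69. ] size [91.4 31.5] ang 87.3
```

View pics/w5.png

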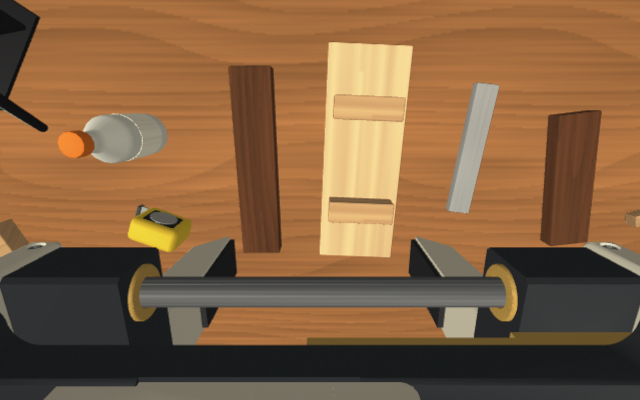

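The stand is at (548,72), yaw about -2.4°, with bearers at (478,75) and (617,69), all consistent over three views. The long board is at (540,221.5). In w5 the board is at (256,160) with the bottle at (110,137), which is clear of the gripper. Descending on the board.

```bash
python3 -m pendant '[-0.03,-0.78,0.8,0,0,-0.15,-1, -0.03,-0.78,0.8,0,0,0,-1, 0,-0.78,0.8,0,0,0,-1, 0,-0.77,0.8,0,0,0,-1, 0,0,0.9,0,0,0,-1, 0,0,0.9,0,0,0,-1, 0,0,0.9,0,0,0,-1, 0,0,0.9,0,0,0,-1, 0,0,0.9,0,0,0,-1, 0,0,0.9,0,0,0,-1, 0,0,0,0,0,0,-1]'
python3 - <<'E'
from h import *
look('wrist','w6.png')
E
```

```text
time: 8.55
tool_pos: [534.7, 221.1, 55.6]
tcp_rot: [3.14, 0.007, 0.01]
contact_force: [0.0, 0.1, -0.3]
grip_width: 91.9
finger_force: 0.0
t 8.55 tcp [534.7 221.1  55.6] [3.14  0.007 0.01 ]
```

View pics/w6.png

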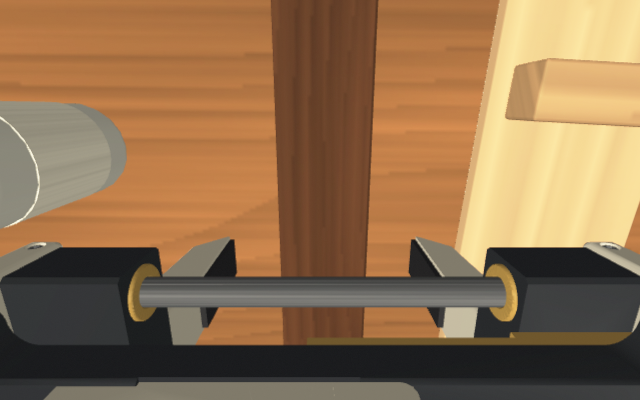

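The board runs between the fingers, (280..368) against the grip centre at about 322. Down and close.

```bash
python3 -m pendant '[0.1,0,0.8,0,0,0,-1, 0.05,0,0.8,0,0,0,-1, 0,0,0.08,0,0,0,-1, 0,0,0,0,0,0,1, 0,0,0,0,0,0,1, 0,0,0,0,0,0,1, 0,0,0,0,0,0,1, 0,0,0,0,0,0,1, 0,0,0,0,0,0,1]'
python3 -m pendant '[0,0,-0.5,0,0,0,1, 0,0,-0.9,0,0,0,1, 0,0,-0.9,0,0,0,1, 0,0,-0.9,0,0,0,1, 0,0,-0.5,0,0,0,1, 0,0,0,0,0,0,1]'
```

```text
time: 9.5
tool_pos: [542.0, 221.7, 8.9]
tcp_rot: [3.141, -0.001, 0.01]
contact_force: [-0.5, -0.8, 4.5]
grip_width: 54.7
finger_force: 30.0
time: 10.1
tool_pos: [542.8, 222.1, 121.2]
tcp_rot: [-3.141, -0.004, 0.01]
contact_force: [-0.2, -0.3, -2.9]
grip_width: 55.0
finger_force: 30.0
```

```bash
python3 -m pendant '[0,0,0,0,0,0.75,1, 0.06,0.5,0,0,0,0,1, 0.08,0.9,0,0,0,0,1, 0.08,0.9,0,0,0,0,1, 0.08,0.9,0,0,0,0,1, 0.08,0.9,0,0,0,0,1, 0.06,0.89,0,0,0,0,1, 0,0,0.7,0,0,0,1, 0,0,0.7,0,0,0,1, 0,0,0,0,0,0,1]'
python3 - <<'E'
from h import *
look('wrist','w7.png',[('bearer1_top',42),('bearer2_top',42),('long_board_mid',82)],[('long_board_mid',95)])
look('top','t7.png',[('long_board_mid',82)],[('long_board_mid',95),('stand',12)])
look('scene','s7.png',[('long_board_mid',82)],[('stand',12)])
E
```

```text
time: 11.1
tool_pos: [545.8, 70.4, 73.7]
tcp_rot: [3.141, 0.008, -0.042]
contact_force: [-0.5, 1.0, -3.9]
grip_width: 54.8
finger_force: 30.0
t 11.1 tcp [545.8  70.4  73.7] [ 3.141  0.008 -0.042]
long_board_mid [320.6 259.8] 0.8 [547.7  71.6  82. ]
 R long_board_mid [324. 143.] 0.83 c [585.4  69. ] size [146.   52.4] ang -2.2
t 11.35 tcp [549.2  71.6  78.2] [ 3.142e+00 -2.000e-03 -4.100e-02]
long_board_mid [279.1 226.5] 0.58 [547.9  72.9  82. ]
 R long_board_mid [275. 241.] 0.95 c [569.8  71.3] size [213.8  56.5] ang -2.5
 R stand [296. 244.] 0.74 c [548.2  72.8] size [297.2 109.9] ang -2.3
t 11.55 tcp [548.9  71.8  77.9] [ 3.142e+00 -1.000e-03 -4.200e-02]
long_board_mid [328.9 153.9] 0.64 [532.6  86.   82. ]
long_board_mid [215.4 296.6] 0.38 [ 627.2 -382.9   82. ]
 R stand [336. 188.] 0.88 c [551.8  67.5] size [301.4 115.9] ang -2.1
```

View pics/w7.png

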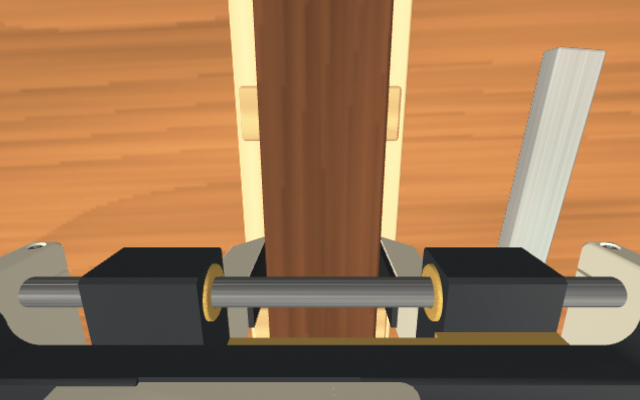

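The board is centred over the bearers; the stand edges show evenly at (240) and (403). Lowering.

```bash
python3 -m pendant '[0,0,0.4,0,0,0,1, 0,0,0.3,0,0,0,1, 0,0,0.2,0,0,0,1, 0,0,0,0,0,0,1, 0,0,0,0,0,0,1]'
```

```text
time: 12.2
tool_pos: [548.3, 71.6, 50.0]
tcp_rot: [3.141, 0.001, -0.042]
contact_force: [-1.5, 0.3, 0.7]
grip_width: 54.9
finger_force: 30.0
```

```bash
python3 -m pendant '[0,0,0.04,0,0,0,1, 0,0,0,0,0,0,1]' | sed -n 2,4p
python3 -m pendant '[0,0,0,0,0,0,-1, 0,0,0,0,0,0,-1, 0,0,0,0,0,0,-1, 0,0,0,0,0,0,-1, 0,0,-0.5,0,0,0,-1, 0,0,-0.8,0,0,0,-1, 0,0,-0.9,0,0,0,-1, 0,0,-0.9,0,0,0,-1, 0,0,-0.9,0,0,0,-1, 0,0,-0.9,0,0,0,-1, 0,0,-0.9,0,0,0,-1]'
python3 -m pendant '[0,0,-0.9,0,0,0,-1, 0,0,-0.9,0,0,0,-1, 0,0,0,0,0,0,-1]' | head -2
python3 - <<'E'
from h import *
look('wrist','w8.png',[('bearer1_top',42),('bearer2_top',42),('long_board_mid',54.5)],[('long_board_mid',67),('stand',12),('steel_bar_mid',16),('short_board_mid',25)])
look('top','t8.png',[('long_board_mid',54.5)],[('long_board_mid',67),('stand',12)])
E
```

```text
tool_pos: [548.3, 71.6, 49.9]
tcp_rot: [3.141, 0.0, -0.042]
contact_force: [-4.8, -0.1, 9.7]
time: 13.5
tool_pos: [548.5, 71.6, 224.1]
tcp_rot: [3.141, 0.0, -0.042]
contact_force: [-0.1, 0.0, -0.1]
grip_width: 91.5
finger_force: 0.0
time: 13.8
tool_pos: [550.3, 71.7, 280.9]
t 13.8 tcp [550.3  71.7 280.9] [-3.141 -0.007 -0.042]
long_board_mid [324.1 180.1] 0.86 [544.   70.   54.5]
 R long_board_mid [320. 163.] 0.71 c [549.   71.6] size [250.9  54.6] ang -2.5
 R stand [344. 146.] 0.64 c [548.1  70.8] size [298.8 112.8] ang -2.3
 R steel_bar_mid [440. 152.] 0.85 c [560.5 -78.7] size [179.8  35.1] ang -6.4
 R short_board_mid [546. 177.] 0.91 c [ 521.6 -218.1] size [186.8  68.8] ang 6.4
 R short_board_mid [636.   9.] 0.74 c [ 713.1 -292.7] size [41.7 10.9] ang 28.2
t 14.2 tcp [548.3  71.7 276.1] [ 3.141e+00  2.000e-03 -4.200e-02]
long_board_mid [278.1 227.1] 0.58 [548.9  78.7  54.5]
 R long_board_mid [283. 249.] 0.7 c [543.7  58.6] size [248.7  26. ] ang -1.0
 R stand [296. 250.] 0.79 c [547.6  71.7] size [298.1 112.6] ang -2.2
```

View pics/w8.png

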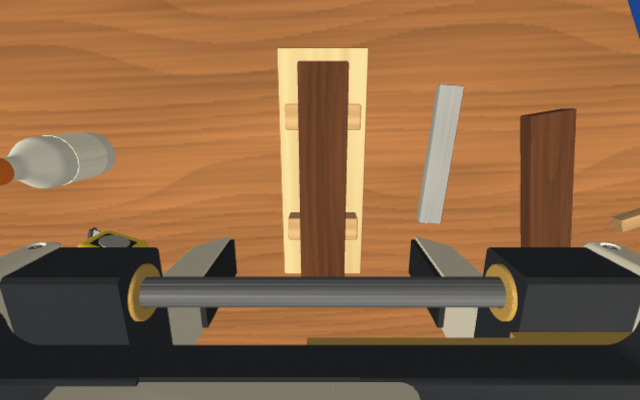

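The long board lies centred on the bearers at (549,72). Next, stick A at about (467,-367), length direction -72.7°, so the tool yaw must be about 107°.

```bash
python3 -m pendant '[0,0,0,0,0,-1,-1, 0,0,0,0,0,-1,-1, 0,0,0,0,0,-1,-1, 0,0,0,0,0,-1,-1, 0,0,0,0,0,-1,-1, 0,0,0,0,0,-1,-1, 0,0,0,0,0,-1,-1, 0,0,0,0,0,-1,-1, 0,0,0,0,0,-1,-1, 0,0,0,0,0,-1,-1, 0,0,0,0,0,-1,-1, 0,0,0,0,0,-1,-1]' | sed -n 2,3p
python3 -m pendant '[0,0,0,0,0,-1,-1, 0,0,0,0,0,-1,-1, 0,0,0,0,0,-1,-1, 0,0,0,0,0,-1,-1, 0,0,0,0,0,-1,-1, 0,0,0,0,0,-1,-1, 0,0,0,0,0,-1,-1, 0,0,0,0,0,-1,-1, 0,0,0,0,0,-1,-1, 0,0,0,0,0,-1,-1, 0,0,0,0,0,-0.5,-1, 0,0,0,0,0,0,-1]' | sed -n 2,3p
cat >> h.py <<'E'
def go(x,y,z=None,yaw=None):
    "units needed in tool axes (turn assumed done after shift)"
    o=get_obs();p=np.array(o['tool_pos']);w=o['tcp_rot'][2];d=np.array([x,y,p[2] if z is None else z])-p
    ux=np.cos(w)*d[0]+np.sin(w)*d[1];uy=np.sin(w)*d[0]-np.cos(w)*d[1]
    print('go',np.round([ux/30,uy/30,-d[2]/30],2),'wz',None if yaw is None else round(-(np.degrees(yaw-w) if abs(yaw)<7 else yaw-np.degrees(w))/4,2),'tcp',np.round(p,1),round(np.degrees(w),1))
E
python3 -c "
from h import *
go(467,-367,150,107.3); print(np.round(get_obs()['joint_positions'],2))"
```

```text
tool_pos: [548.6, 71.6, 277.0]
tcp_rot: [3.142, 0.0, 0.799]
tool_pos: [548.6, 71.6, 277.0]
tcp_rot: [-3.142, 0.0, 1.529]
go [-14.72  -2.11   4.23] wz -4.92 tcp [548.6  71.6 277. ] 87.6
[-0.01  0.36  1.35 -0.    1.42  0.03]
```

```bash
python3 -m pendant '[-0.98,-0.14,0,0,0,0,-1, -0.98,-0.14,0,0,0,0,-1, -0.98,-0.14,0,0,0,0,-1, -0.98,-0.14,0,0,0,0,-1, -0.98,-0.14,0,0,0,0,-1, -0.98,-0.14,0,0,0,0,-1, -0.98,-0.14,0,0,0,0,-1, -0.98,-0.14,0,0,0,0,-1, -0.98,-0.14,0,0,0,0,-1, -0.98,-0.14,0,0,0,0,-1, -0.98,-0.14,0,0,0,0,-1, -0.98,-0.14,0,0,0,0,-1]' | sed -n 2,3p
python3 -m pendant '[-0.98,-0.14,0,0,0,0,-1, -0.98,-0.14,0,0,0,0,-1, -0.98,-0.14,0,0,0,0,-1, 0,0,0,0,0,-0.98,-1, 0,0,0.7,0,0,-0.98,-1, 0,0,0.7,0,0,-0.98,-1, 0,0,0.7,0,0,-0.98,-1, 0,0,0.7,0,0,-0.98,-1, 0,0,0,0,0,0,-1, 0,0,0,0,0,0,-1]' | sed -n 2,3p
python3 - <<'E'
from h import *
look('wrist','w9.png',[('stick1_mid',9)],[('stick1_mid',18)])
E
```

```text
tool_pos: [483.1, -279.9, 277.1]
tcp_rot: [3.141, 0.0, 1.527]
tool_pos: [467.2, -366.4, 193.5]
tcp_rot: [-3.142, 0.0, 1.868]
t 19.0 tcp [ 467.2 -366.4  193.5] [-3.142  0.     1.868]
stick1_mid [344.7 274.8] 0.93 [ 524.5 -464.5    9. ]
stick1_mid [323.7 182.2] 0.59 [ 468.7 -366.5    9. ]
 R stick1_mid [356. 265.] 0.8 c [ 529.1 -452.9] size [55.7 25. ] ang 48.8
 R stick1_mid [320. 179.] 0.65 c [ 465.3 -364.7] size [71.2 18.4] ang -72.6
```

View pics/w9.png

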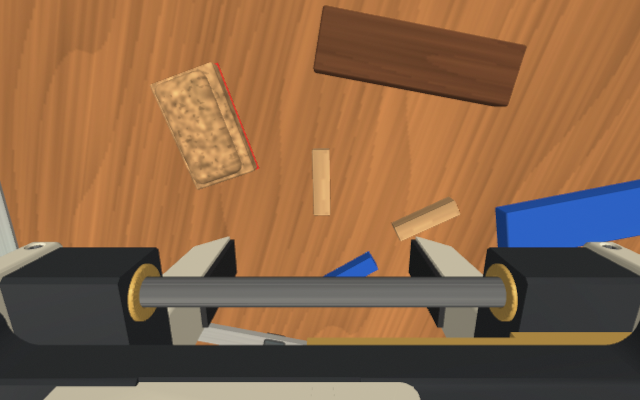

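In w9 the pale sticks are at (321,183), below the gripper, and (425,219). The hit at (345,275) is the blue look-alike, so stick B is the pale one near (592,-376). The cork block is close on the left, so I go down half-closed.

```bash
python3 -m pendant '[0,0,0.8,0,0,0,0, 0,0,0.9,0,0,0,0, 0,0,0.9,0,0,0,0, 0,0,0.9,0,0,0,0, 0,0,0.9,0,0,0,0, 0,0,0.9,0,0,0,0, 0,0,0.5,0,0,0,0, 0,0,0.4,0,0,0,0, 0,0,0,0,0,0,0, 0,0,0,0,0,0,0]'
python3 -m pendant '[0,0,0,0,0,0,1, 0,0,0,0,0,0,1, 0,0,0,0,0,0,1, 0,0,0,0,0,0,1, 0,0,0,0,0,0,1]'
```

```text
time: 20.15
tool_pos: [467.7, -366.9, 8.0]
tcp_rot: [3.141, 0.001, 1.871]
contact_force: [0.4, -1.1, 1.1]
grip_width: 45.9
finger_force: 0.0
time: 20.65
tool_pos: [467.3, -366.5, 7.5]
tcp_rot: [3.141, 0.001, 1.871]
contact_force: [-0.9, 0.8, 2.4]
grip_width: 17.5
finger_force: 30.0
```

```bash
python3 -m pendant '[0,0,-0.7,0,0,0,1, 0,0,-0.9,0,0,0,1, 0,0,-0.9,0,0,0.98,1, 0,0,-0.9,0,0,0.98,1, 0,0,-0.9,0,0,0.98,1, 0,0,-0.9,0,0,0.98,1, 0,0,0,0,0,0.98,1, 0,0,0,0,0,0,1, 0,0,0,0,0,0,1]' | sed -n '2,3p;5p'
python3 -c "
from h import *
go(478,75,90,87.6)"
```

```text
tool_pos: [466.8, -366.0, 162.5]
tcp_rot: [-3.141, -0.001, 1.531]
grip_width: 17.8
go [14.7  -0.22  2.42] wz 0.02 tcp [ 466.8 -366.   162.5] 87.7
```

```bash
python3 -m pendant '[0.98,-0.01,0,0,0,0,1, 0.98,-0.01,0,0,0,0,1, 0.98,-0.01,0,0,0,0,1, 0.98,-0.01,0,0,0,0,1, 0.98,-0.01,0,0,0,0,1, 0.98,-0.02,0,0,0,0,1, 0.98,-0.02,0,0,0,0,1, 0.98,-0.02,0,0,0,0,1, 0.98,-0.02,0,0,0,0,1, 0.98,-0.02,0,0,0,0,1, 0.98,-0.02,0,0,0,0,1, 0.98,-0.02,0,0,0,0,1]' | sed -n '2,3p;5p'
python3 -m pendant '[0.98,-0.02,0,0,0,0,1, 0.98,-0.02,0,0,0,0,1, 0.98,-0.02,0,0,0,0,1, 0,0,0.8,0,0,0,1, 0,0,0.8,0,0,0,1, 0,0,0.7,0,0,0,1, 0,0,0,0,0,0,1, 0,0,0,0,0,0,1]' | sed -n '2,5p'
python3 -c "
from h import *
look('wrist','w10.png',[('stick1_mid',92),('bearer1_top',42)],[('stick1_mid',101)])
look('top','t10.png',[('stick1_mid',92),('bearer1_top',42)],[('long_board_mid',67)])
go(478,75,75,87.6)"
```

```text
tool_pos: [475.7, -12.3, 162.3]
tcp_rot: [-3.14, -0.0, 1.53]
grip_width: 17.7
tool_pos: [477.9, 74.6, 93.9]
tcp_rot: [-3.14, 0.0, 1.529]
contact_force: [0.5, -0.6, -0.2]
grip_width: 17.3
t 23.55 tcp [477.9  74.6  93.9] [-3.14   0.     1.529]
stick1_mid [323.8 255.5] 0.75 [478.5  74.6  92. ]
 R stick1_mid [322. 238.] 0.87 c [477.8  75.5] size [74.4 18.2] ang 87.7
t 23.75 tcp [478.9  74.5  95.1] [3.14  0.    1.529]
stick1_mid [469.5 238.6] 0.74 [ 516.2 -432.2   92. ]
 R long_board_mid [282. 196.] 0.67 c [631.4  67.1] size [89.7 58.4] ang 0.1
go [ 0.01 -0.02  0.65] wz -0.0 tcp [478.4  74.5  94.6] 87.6
```

View pics/w10.png

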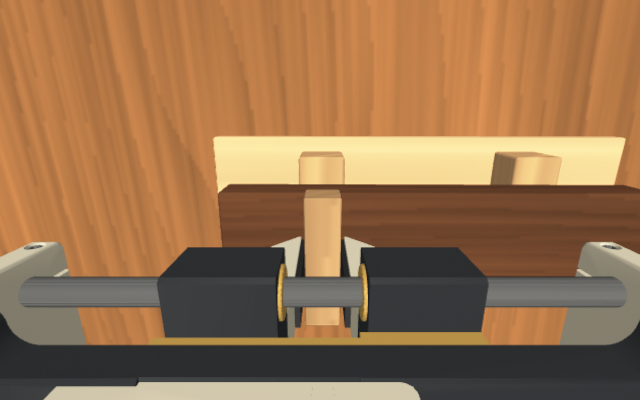

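The stick (322) is in line with bearer 1 (299..344). Lowering.

```bash
python3 -m pendant '[0,0,0.3,0,0,0,1, 0,0,0.25,0,0,0,1, 0,0,0.1,0,0,0,1, 0,0,0,0,0,0,1, 0,0,0,0,0,0,1]'| sed -n '2,4p'
```

```text
tool_pos: [477.6, 74.6, 74.5]
tcp_rot: [-3.14, 0.0, 1.529]
contact_force: [-3.1, -0.1, 5.7]
```

Contact made. Release, rise, and look at it from above while moving towards stick B.

```bash
python3 -m pendant '[0,0,0,0,0,0,0, 0,0,0,0,0,0,0, 0,0,0,0,0,0,0, 0,0,-0.5,0,0,0,0, 0,0,-0.9,0,0,0,0, 0,0,-0.9,0,0,0,0, 0,0,-0.9,0,0,0,0, -0.9,0,-0.9,0,0,0,-1, -0.9,0,-0.9,0,0,0,-1, -0.9,0,-0.9,0,0,0,-1, 0,0,0,0,0,0,-1, 0,0,0,0,0,0,-1]'| sed -n '2,5p'
python3 -c "
from h import *
look('wrist','w11.png',[('stick1_mid',76),('bearer1_top',42),('bearer2_top',42)],[('stick1_mid',85),('long_board_mid',67)])
go(592,-376,230)"
```

```text
tool_pos: [474.7, -6.5, 251.5]
tcp_rot: [3.141, -0.0, 1.527]
contact_force: [0.1, 0.3, 0.2]
grip_width: 81.3
t 25.65 tcp [474.7  -6.5 251.5] [ 3.141 -0.     1.527]
stick1_mid [322.6 102.3] 0.85 [478.4  74.3  76. ]
 R stick1_mid [323. 100.] 0.89 c [477.6  74.3] size [68.8 17.6] ang 87.9
 R long_board_mid [401. 100.] 0.98 c [545.1  72.1] size [257.9  55.3] ang -2.5
go [-12.18   4.42   0.69] wz None tcp [474.4  -5.6 250.7] 87.7
```

```bash
python3 -c "
import cv2
a=cv2.imread('pics/w11.png');b=cv2.imread('pics/top.png')[180:290,380:500]
b=cv2.resize(b,None,fx=3.6,fy=3.6);import numpy as np
c=np.zeros((400,800,3),np.uint8);c[:266,:426]=cv2.resize(a,(426,266));c[:396,426:800]=b[:,:374];cv2.imwrite('pics/c11.png',c)"
```

```text
(no output)
```

View pics/c11.png

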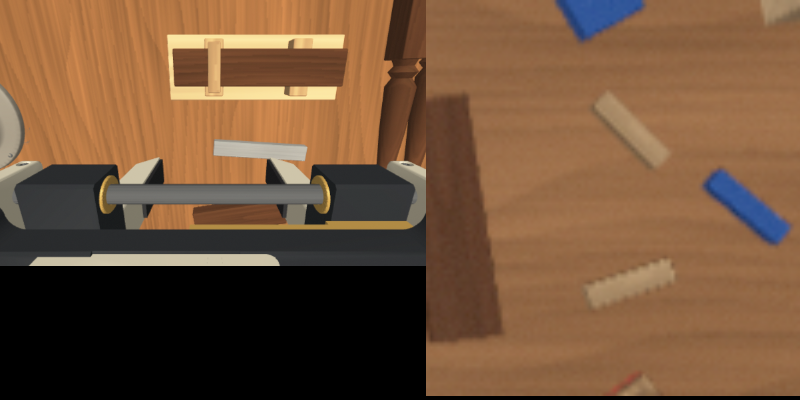

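The c11 crop shows stick 1 square across the board above bearer 1 (213,67). In the top enlargement the two pale sticks and the blue one are clear, and stick B is the upper pale one (632,130), direction about 47°.

```bash
python3 -m pendant '[-0.94,0.34,0,0,0,0,-1, -0.94,0.34,0,0,0,0,-1, -0.94,0.34,0,0,0,0,-1, -0.94,0.34,0,0,0,0,-1, -0.94,0.34,0,0,0,0,-1, -0.94,0.34,0,0,0,0,-1, -0.94,0.34,0,0,0,0,-1, -0.94,0.34,0,0,0,0,-1, -0.94,0.34,0,0,0,0,-1, -0.94,0.34,0,0,0,0,-1, -0.94,0.34,0,0,0,0,-1, -0.94,0.34,0,0,0,0,-1]'| sed -n '2,3p'
python3 -m pendant '[-0.94,0.34,0,0,0,0,-1, 0,0,0.3,0,0,1,-1, 0,0,0.3,0,0,1,-1, 0,0,0.3,0,0,1,-1, 0,0,0.3,0,0,1,-1, 0,0,0.3,0,0,1,-1, 0,0,0.2,0,0,1,-1, 0,0,0,0,0,1,-1, 0,0,0,0,0,1,-1, 0,0,0,0,0,1,-1, 0,0,0,0,0,1,-1, 0,0,0,0,0,0.2,-1]'| sed -n '2,3p'
python3 -m pendant '[0,0,0,0,0,0,-1, 0,0,0,0,0,0,-1]'| sed -n '2,3p'
python3 -c "
from h import *
look('wrist','w12.png',[('stick1_mid',9)],[('stick1_mid',18)])"
```

```text
tool_pos: [583.3, -350.1, 250.7]
tcp_rot: [-3.141, -0.001, 1.529]
tool_pos: [592.1, -377.6, 199.8]
tcp_rot: [-3.14, 0.0, 0.816]
tool_pos: [591.9, -377.9, 200.3]
tcp_rot: [-3.141, 0.0, 0.818]
t 28.55 tcp [ 591.9 -377.9  200.3] [-3.141  0.     0.818]
stick1_mid [331.3 267.5] 0.97 [ 527.6 -461.6    9. ]
 R stick1_mid [333. 257.] 0.91 c [ 538.9 -449.2] size [46.2 17.1] ang 47.7
```

Only the blue look-alike (331,267) is reported, so I measure the pale stick by its colour near its expected pixel.

```bash
python3 -c "
from h import *
im=cv2.imread('pics/w12.png')[:,:,::-1].copy();m=camera_model('wrist')
s=np.round(proj('wrist',(592,-376,18),m)).astype(int);print(s,im[s[1],s[0]])
for th in(15,25,35):print(quad('wrist',im,s,m,18,th))
it=cv2.imread('pics/top.png')[:,:,::-1].copy();print(quad('top',it,(437,215),None,18,30))
cv2.imwrite('pics/c12.png',cv2.resize(im[60:300,180:480,::-1],None,fx=2,fy=2))"
```

```text
[321 180] [227 179 119]
(array([ 588.8, -374.2]), array([68.6, 14.7]), 42.5)
(array([ 587.6, -373.2]), array([68.8, 17.2]), 43.7)
(array([ 587. , -373.1]), array([70.2, 18.5]), 43.7)Traceback (most recent call last):
  File "<string>", line 6, in <module>
    it=cv2.imread('pics/top.png')[:,:,::-1].copy();print(quad('top',it,(437,215),None,18,30))
                                                         ~~~~^^^^^^^^^^^^^^^^^^^^^^^^^^^^^^^
  File "h.py", line 42, in quad
    W=np.array([onz(n,(x,y),z,m)[:2] for x,y in zip(xs,ys)],np.float32)
                ~~~^^^^^^^^^^^^^
  File "h.py", line 12, in onz
    o,d=ray(n,p,m); return o+d*(z-o[2])/d[2]
        ~~~^^^^^^^
  File "h.py", line 9, in ray
    m=m or camera_model(n); f=200/np.tan(np.radians(m['fov_y']/2)); T=np.array(m['pose'])
           ~~~~~~~~~~~~^^^
ValueError: time passes only in moves, steps and waits
```

The colour blob is 70 x 18.5 mm, which matches a stick: (587.4,-373.4), 43.7°. Reaching for it.

```bash
python3 -c "
from h import *
go(587.4,-373.4,7,43.7)"; python3 -m pendant '[0,-0.21,0,0,0,0,0, 0,0,0.9,0,0,0.4,0, 0,0,0.9,0,0,0.4,0, 0,0,0.9,0,0,0,0, 0,0,0.9,0,0,0,0, 0,0,0.9,0,0,0,0, 0,0,0.9,0,0,0,0, 0,0,0.3,0,0,0,0, 0,0,0,0,0,0,0, 0,0,0,0,0,0,0]' | sed -n 2,4p
python3 -c "
from h import *
go(587.4,-373.4,7.5,43.7)
m=camera_model('wrist');im=snap('wrist','w13.png')
s=np.round(proj('wrist',(587.4+20*.72,-373.4+20*.69,18),m)).astype(int);print(s,im[s[1],s[0]],quad('wrist',im,s,m,18,30))"
```

```text
go [ 0.01 -0.22  6.45] wz 0.78 tcp [ 591.9 -378.1  200.5] 46.8
tool_pos: [587.9, -374.3, 31.1]
tcp_rot: [3.139, -0.0, 0.761]
contact_force: [0.1, 0.5, 0.2]
go [ 0.01 -0.03  0.79] wz -0.03 tcp [ 587.9 -374.3   31.1] 43.6
[321 212] [227 180 119] (array([ 593.3, -367.2]), array([53.4, 17.9]), 43.6)
```

```bash
python3 -m pendant '[0,0,0.5,0,0,0,0, 0,0,0.3,0,0,0,0, 0,0,0,0,0,0,1, 0,0,0,0,0,0,1, 0,0,0,0,0,0,1, 0,0,0,0,0,0,1, 0,0,0,0,0,0,1]' | sed -n 2,6p
python3 -m pendant '[0,0,-0.6,0,0,0,1, 0,0,-0.9,0,0,-1,1, 0,0,-0.9,0,0,-1,1, 0,0,-0.9,0,0,-1,1, 0,0,-0.9,0,0,-1,1, 0,0,-0.9,0,0,-1,1, 0,0,0,0,0,-1,1, 0,0,0,0,0,-1,1, 0,0,0,0,0,-1,1, 0,0,0,0,0,-1,1, 0,0,0,0,0,-1,1, 0,0,0,0,0,-1,1]' | sed -n 2,6p
python3 -c "
from h import *
go(616.8,69.2,95,87.6)"
```

```text
tool_pos: [587.5, -374.1, 6.1]
tcp_rot: [3.141, -0.0, 0.761]
contact_force: [0.7, 0.5, 0.8]
grip_width: 17.7
finger_force: 30.0
tool_pos: [587.2, -373.9, 158.8]
tcp_rot: [3.141, 0.0, 1.532]
contact_force: [1.3, 0.6, -0.5]
grip_width: 17.7
finger_force: 30.0
go [14.8   0.41  2.13] wz 0.04 tcp [ 587.2 -373.9  158.8] 87.8
```

```bash
python3 -m pendant '[0.98,0.03,0,0,0,0.04,1, 0.98,0.03,0,0,0,0,1, 0.98,0.03,0,0,0,0,1, 0.98,0.03,0,0,0,0,1, 0.98,0.03,0,0,0,0,1, 0.98,0.03,0,0,0,0,1, 0.98,0.03,0,0,0,0,1, 0.98,0.03,0,0,0,0,1, 0.98,0.03,0,0,0,0,1, 0.98,0.03,0,0,0,0,1, 0.98,0.02,0,0,0,0,1, 0.98,0.02,0,0,0,0,1]' | sed -n '2,3p;5p'
python3 -m pendant '[0.98,0.02,0,0,0,0,1, 0.98,0.02,0,0,0,0,1, 0.98,0.02,0,0,0,0,1, 0,0,0.8,0,0,0,1, 0,0,0.8,0,0,0,1, 0,0,0.5,0,0,0,1, 0,0,0,0,0,0,1, 0,0,0,0,0,0,1]' | sed -n '2,5p'
python3 -c "
from h import *
look('wrist','w14.png',[('stick1_mid',92),('bearer2_top',42),('bearer1_top',42)],[('stick1_mid',103)])
go(616.8,69.2,73.5,87.6)"
```

```text
tool_pos: [613.2, -20.7, 158.9]
tcp_rot: [3.141, 0.0, 1.526]
grip_width: 17.8
tool_pos: [619.2, 66.1, 96.1]
tcp_rot: [3.141, 0.0, 1.526]
contact_force: [0.8, 0.8, 0.3]
grip_width: 17.6
t 33.65 tcp [619.2  66.1  96.1] [3.141 0.    1.526]
stick1_mid [ 81.8 238.3] 0.81 [492.   80.8  92. ]
bearer2_top [ 78.7 238.4] 0.53 [449.5  62.1  42. ]
 R stick1_mid [ 80. 225.] 0.91 c [499.5  90. ] size [52.5 27. ] ang 87.8
go [ 0.1  -0.09  0.77] wz -0.04 tcp [619.5  66.1  96.7] 87.4
```

```bash
python3 -m pendant '[0.1,-0.09,0.1,0,0,0,1, 0,0,0.3,0,0,0,1, 0,0,0.2,0,0,0,1, 0,0,0.15,0,0,0,1, 0,0,0,0,0,0,1, 0,0,0,0,0,0,1]'| sed -n '2,4p'
```

```text
tool_pos: [616.2, 69.3, 72.9]
tcp_rot: [-3.141, 0.0, 1.526]
contact_force: [-0.5, 0.5, 2.1]
```

```bash
python3 -m pendant '[0,0,0.03,0,0,0,1, 0,0,0,0,0,0,0, 0,0,0,0,0,0,0, 0,0,0,0,0,0,0, 0,0,-0.5,0,0,0,0, 0,0,-0.9,0,0,0,0, 0,0,-0.9,0,0,0,0, 0,0,-0.9,0,0,0,0, -0.9,0,-0.9,0,0,0,-1, -0.9,0,-0.9,0,0,0,-1, -0.9,0,-0.9,0,0,0,-1, 0,0,0,0,0,0,-1]'| sed -n '2,5p'
python3 -m pendant '[0,0,0,0,0,0,-1, 0,0,0,0,0,0,-1]'| sed -n '2,3p'
python3 -c "
from h import *
look('wrist','w15.png',[('stick1_mid',76)],[('stick1_mid',85),('long_board_mid',67),('stand',12)])
go(519,-223,260,7)"
```

```text
tool_pos: [614.4, -15.0, 253.3]
tcp_rot: [3.134, 0.002, 1.523]
contact_force: [0.0, 0.9, -0.1]
grip_width: 72.9
tool_pos: [612.1, -10.8, 247.7]
tcp_rot: [-3.139, -0.001, 1.526]
t 35.9 tcp [612.1 -10.8 247.7] [-3.139e+00 -1.000e-03  1.526e+00]
stick1_mid [182.6 102.9] 0.58 [480.6  75.4  76. ]
 R stick1_mid [180. 103.] 0.85 c [481.6  74.1] size [70.  24.4] ang 87.6
 R long_board_mid [255. 102.] 0.7 c [545.7  72. ] size [258.6  54.9] ang -2.5
 R stand [282.  72.] 0.63 c [548.1  72.4] size [298.1 107.9] ang -2.5
go [-7.2  -2.81 -0.39] wz 20.12 tcp [612.6 -10.9 248.4] 87.5
```

```bash
python3 -c "
from h import *
im=snap('wrist');m=camera_model('wrist')
s=np.round(proj('wrist',(616.5,69.2,85),m)).astype(int);print(s,im[s[1],s[0]])
for th in(15,25):print(quad('wrist',im,s,m,85,th))"
python3 -m pendant '[-1,-0.4,0,0,0,0,-1, -1,-0.4,0,0,0,0,-1, -1,-0.4,0,0,0,0,-1, -1,-0.4,0,0,0,0,-1, -1,-0.4,0,0,0,0,-1, -1,-0.4,0,0,0,0,-1, -1,-0.4,0,0,0,0,-1, 0,0,0,0,0,1,-1, 0,0,0,0,0,1,-1, 0,0,0,0,0,1,-1, 0,0,0,0,0,1,-1, 0,0,0,0,0,1,-1]'| sed -n '2,3p'
python3 -m pendant '[0,0,0,0,0,1,-1, 0,0,0,0,0,1,-1, 0,0,0,0,0,1,-1, 0,0,0,0,0,1,-1, 0,0,0,0,0,1,-1, 0,0,0,0,0,1,-1, 0,0,0,0,0,1,-1, 0,0,0,0,0,1,-1, 0,0,0,0,0,1,-1, 0,0,0,0,0,1,-1, 0,0,0,0,0,1,-1, 0,0,0,0,0,1,-1]'| sed -n '2,3p'
python3 -m pendant '[0,0,0,0,0,1,-1, 0,0,0,0,0,1,-1, 0,0,0,0,0,1,-1, 0,0,0,0,0,0.2,-1, 0,0,0,0,0,0,-1]'| sed -n '2,3p'
python3 -c "
from h import *
look('wrist','w16.png',[('short_board_mid',12.5)],[('short_board_mid',25)])
im=cv2.imread('pics/w16.png')[:,:,::-1].copy();m=camera_model('wrist')
s=np.round(proj('wrist',(519,-223,25),m)).astype(int);print(s,im[s[1],s[0]])
for th in(15,25,35):print(quad('wrist',im,s,m,25,th))"
```

```text
[323 103] [232 187 124]
(array([617.3,  68.4]), array([79. , 26.9]), 87.5)
(array([595.2,  45.2]), array([133.1,  92. ]), 33.6)
tool_pos: [519.4, -217.5, 249.1]
tcp_rot: [-3.141, 0.0, 1.174]
tool_pos: [519.5, -217.4, 249.1]
tcp_rot: [-3.142, 0.0, 0.337]
tool_pos: [519.4, -217.5, 249.1]
tcp_rot: [-3.142, 0.0, 0.117]
t 39.1 tcp [ 519.4 -217.5  249.1] [-3.142  0.     0.117]
short_board_mid [325.9 177.4] 0.71 [ 513.3 -222.4   12.5]
 R short_board_mid [329. 166.] 0.97 c [ 517.6 -225.3] size [187.6  54.5] ang 7.0
 R short_board_mid [464.  25.] 0.78 c [ 698.7 -343.7] size [64.3 63. ] ang 28.0
[327 175] [106  66  42]
(array([ 517.6, -225.3]), array([187.7,  54.1]), 7.0)
(array([ 517.6, -225.4]), array([187.7,  54.9]), 7.0)
(array([ 518. , -225.2]), array([188.6,  55.4]), 7.2)
```

Stick 2 sits at (617,69). The short board (dark, 188 x 55 mm) is at (517.8,-225.2), 7.0°.

```bash
python3 -c "
from h import *
go(517.8,-225.2,7,7)"
python3 -m pendant '[-0.08,0.25,0.6,0,0,-0.08,-1, 0,0,0.9,0,0,0,-1, 0,0,0.9,0,0,0,-1, 0,0,0.9,0,0,0,-1, 0,0,0.9,0,0,0,-1, 0,0,0.9,0,0,0,-1, 0,0,0.9,0,0,0,-1, 0,0,0.9,0,0,0,-1, 0,0,0.7,0,0,0,-1, 0,0,0.3,0,0,0,-1, 0,0,0,0,0,0,-1, 0,0,0,0,0,0,-1]'| sed -n '2,4p'
```

```text
go [-0.08  0.25  8.07] wz -0.07 tcp [ 519.4 -217.6  249.2] 6.7
tool_pos: [518.5, -225.8, 13.1]
tcp_rot: [3.141, -0.001, 0.122]
contact_force: [0.2, -0.2, -0.0]
```

```bash
python3 -m pendant '[0,0,0.2,0,0,0,-1, 0,0,0,0,0,0,1, 0,0,0,0,0,0,1, 0,0,0,0,0,0,1, 0,0,0,0,0,0,1, 0,0,0,0,0,0,1]'| sed -n '2,6p'
python3 -m pendant '[0,0,-0.6,0,0,0,1, 0,0,-0.9,0,0,0.8,1, 0,0,-0.9,0,0,0.8,1, 0,0,-0.9,0,0,0.75,1, 0,0,-0.9,0,0,0,1, 0,0,-0.8,0,0,0,1, 0,0,0,0,0,0,1, 0,0,0,0,0,0,1]'| sed -n '2,6p'
python3 -c "
from h import *
go(548.5,72,110,-2.4)"
```

```text
tool_pos: [518.0, -225.5, 6.4]
tcp_rot: [3.141, -0.0, 0.121]
contact_force: [0.2, -0.3, 0.3]
grip_width: 56.0
finger_force: 0.0
tool_pos: [517.7, -225.3, 155.8]
tcp_rot: [3.142, 0.0, -0.043]
contact_force: [-1.3, -0.1, -1.7]
grip_width: 54.9
finger_force: 30.0
go [ 0.6  -9.94  1.53] wz 33.77 tcp [ 517.7 -225.3  155.8] -2.4
```

```bash
python3 -m pendant '[0.05,-0.9,0,0,0,0,1, 0.05,-0.9,0,0,0,0,1, 0.05,-0.9,0,0,0,0,1, 0.05,-0.9,0,0,0,0,1, 0.06,-0.9,0,0,0,0,1, 0.06,-0.9,0,0,0,0,1, 0.06,-0.9,0,0,0,0,1, 0.06,-0.9,0,0,0,0,1, 0.06,-0.9,0,0,0,0,1, 0.05,-0.9,0,0,0,0,1, 0.05,-0.94,0,0,0,0,1, 0,0,0,0,0,0,1]'| sed -n '2,3p;5p'
python3 -c "
from h import *
look('wrist','w17.png',[('short_board_mid',162)],[('short_board_mid',175)])
go(548.5,72,91.5,-2.4)"
```

```text
tool_pos: [547.5, 74.7, 154.1]
tcp_rot: [-3.141, 0.004, -0.039]
grip_width: 55.0
t 43.05 tcp [547.5  74.7 154.1] [-3.141  0.004 -0.039]
short_board_mid [320.9 264.7] 0.65 [546.6  75.9 162. ]
 R short_board_mid [322. 177.] 0.88 c [577.6  73.8] size [127.5  53.6] ang -2.3
go [ 0.02 -0.02  2.11] wz 33.77 tcp [547.9  71.4 154.8] -2.4
```

```bash
python3 -m pendant '[0,0,0.7,0,0,0,1, 0,0,0.7,0,0,0,1, 0,0,0.4,0,0,0,1, 0,0,0.2,0,0,0,1, 0,0,0.05,0,0,0,1, 0,0,0,0,0,0,1, 0,0,0,0,0,0,1]'| sed -n '2,4p'
```

```text
tool_pos: [549.2, 71.7, 95.5]
tcp_rot: [3.142, -0.002, -0.043]
contact_force: [-0.7, -1.1, -1.6]
```

```bash
python3 -m pendant '[0,0,0.1,0,0,0,1, 0,0,0,0,0,0,1, 0,0,0,0,0,0,1]'| sed -n '2,4p'
```

```text
tool_pos: [548.8, 71.8, 92.0]
tcp_rot: [3.142, -0.001, -0.043]
contact_force: [0.4, 0.2, 0.1]
```

```bash
python3 -m pendant '[0,0,0.03,0,0,0,1, 0,0,0,0,0,0,1]'| sed -n '2,4p'
python3 -m pendant '[0,0,0,0,0,0,-1, 0,0,0,0,0,0,-1, 0,0,0,0,0,0,-1, 0,0,0,0,0,0,-1, 0,0,-0.4,0,0,0,-1, 0,0,-0.7,0,0,0,-1, 0,0,-0.9,0,0,0,-1, 0,0,-0.9,0,0,0,-1, 0,0,-0.9,0,0,0,-1, 0,0,-0.9,0,0,0,-1, 0,0,-0.9,0,0,0,-1, 0,0,0,0,0,0,-1]'| sed -n '2,5p'
python3 -c "
from h import *
look('wrist','w18.png',[('short_board_mid',97.5),('long_board_mid',54.5)],[('short_board_mid',110),('steel_bar_mid',16),('stand',12),('stick1_mid',85)])
go(560.5,-81.5,200,-6.4)"
```

```text
tool_pos: [548.9, 71.8, 92.0]
tcp_rot: [3.142, -0.001, -0.043]
contact_force: [-2.1, 0.6, 6.7]
tool_pos: [550.3, 71.8, 263.8]
tcp_rot: [-3.141, -0.009, -0.043]
contact_force: [0.1, -1.3, -0.0]
grip_width: 91.6
t 45.6 tcp [550.3  71.8 263.8] [-3.141 -0.009 -0.043]
short_board_mid [322.7 190.6] 0.97 [545.8  71.9  97.5]
 R short_board_mid [325. 180.] 0.72 c [550.   71.4] size [187.7  55.4] ang -2.4
 R steel_bar_mid [445. 154.] 0.97 c [559.9 -78.6] size [178.8  35.9] ang -6.4
 R stand [291. 131.] 0.78 c [550.3  71.6] size [293.3 109.2] ang -2.4
 R stick1_mid [294. 244.] 0.74 c [480.8  74.8] size [68.  21.5] ang 87.6
go [0.63 5.09 1.93] wz 91.06 tcp [548.2  71.8 257.8] -2.5
```

```bash
python3 -m pendant '[0.12,0.85,0,0,0,0,-1, 0.1,0.85,0,0,0,0,-1, 0.1,0.85,0,0,0,0,-1, 0.1,0.85,0,0,0,0,-1, 0.1,0.85,0,0,0,0,-1, 0.1,0.84,0,0,0,0,-1, 0,0,0.9,0,0,0.95,-1, 0,0,0.9,0,0,0,-1, 0,0,0.9,0,0,0,-1, 0,0,0,0,0,0,-1, 0,0,0,0,0,0,-1]'| sed -n '2,3p'
python3 -c "
from h import *
look('wrist','w19.png',[('steel_bar_mid',8)],[('steel_bar_mid',16)])
im=cv2.imread('pics/w19.png')[:,:,::-1].copy();m=camera_model('wrist')
s=np.round(proj('wrist',(580,-83,16),m)).astype(int);print(s,im[s[1],s[0]])
for th in(15,25,35):print(quad('wrist',im,s,m,16,th))
go(560,-81.5,6)"
```

```text
tool_pos: [560.7, -81.6, 177.8]
tcp_rot: [-3.141, 0.001, -0.109]
t 47.05 tcp [560.7 -81.6 177.8] [-3.141e+00  1.000e-03 -1.090e-01]
steel_bar_mid [323.1 185.2] 0.96 [559.3 -82.    8. ]
 R steel_bar_mid [323. 178.] 0.63 c [559.8 -81.8] size [177.8  29.7] ang -6.2
[322 168] [184 182 169]
(array([561.2, -81.6]), array([176.5,  28. ]), -6.2)
(array([560.6, -81.5]), array([177.7,  28.5]), -6.2)
(array([560.6, -81.5]), array([177.7,  29.2]), -6.3)
go [-0.05 -0.    5.78] wz None tcp [561.6 -81.8 179.4] -6.2
```

```bash
python3 -m pendant '[-0.03,0,0.8,0,0,0,-0.4, 0,0,0.9,0,0,0,-0.4, 0,0,0.9,0,0,0,-0.4, 0,0,0.9,0,0,0,-0.4, 0,0,0.9,0,0,0,-0.4, 0,0,0.8,0,0,0,-0.4, 0,0,0.5,0,0,0,-0.4, 0,0,0,0,0,0,-0.4, 0,0,0,0,0,0,-0.4]'| sed -n '2,5p'
python3 -m pendant '[0,0,0.06,0,0,0,-0.4, 0,0,0,0,0,0,1, 0,0,0,0,0,0,1, 0,0,0,0,0,0,1, 0,0,0,0,0,0,1, 0,0,0,0,0,0,1, 0,0,0,0,0,0,1]'| sed -n '2,6p'
```

```text
tool_pos: [560.7, -81.7, 7.9]
tcp_rot: [3.141, -0.002, -0.109]
contact_force: [-0.4, 0.3, 0.7]
grip_width: 64.3
tool_pos: [559.8, -81.6, 5.1]
tcp_rot: [3.141, -0.0, -0.109]
contact_force: [-0.1, -0.8, 1.2]
grip_width: 29.4
finger_force: 30.0
```

```bash
python3 -m pendant '[0,0,-0.4,0,0,0,1, 0,0,-0.8,0,0,0,1, 0,0,-0.9,0,0,0,1, 0,0,-0.9,0,0,-0.95,1, 0,0,-0.9,0,0,0,1, 0,0,-0.9,0,0,0,1, 0,0,-0.6,0,0,0,1, 0,0,-0.3,0,0,0,1, 0,0,0,0,0,0,1, 0,0,0,0,0,0,1]'| sed -n '2,6p'
python3 -c "
from h import *
go(548.5,71.7,135)"
```

```text
tool_pos: [559.0, -81.3, 174.8]
tcp_rot: [-3.141, 0.002, -0.043]
contact_force: [0.2, 0.7, -7.5]
grip_width: 29.9
finger_force: 30.0
go [-0.57 -5.08  1.33] wz None tcp [559.  -81.3 174.8] -2.4
```

```bash
python3 -m pendant '[-0.07,-0.6,0,0,0,0,1, -0.1,-0.8,0,0,0,0,1, -0.1,-0.8,0,0,0,0,1, -0.1,-0.8,0,0,0,0,1, -0.1,-0.8,0,0,0,0,1, -0.05,-0.7,0,0,0,0,1, -0.05,-0.58,0,0,0,0,1, 0,0,0.5,0,0,0,1, 0,0,0.5,0,0,0,1, 0,0,0.3,0,0,0,1, 0,0,0,0,0,0,1, 0,0,0,0,0,0,1]'| sed -n '2,6p'
python3 -c "
from h import *
look('wrist','w20.png',[('steel_bar_mid',138)],[('steel_bar_mid',146)])
go(548.5,71.7,115)"
```

```text
tool_pos: [549.2, 71.3, 136.7]
tcp_rot: [3.141, 0.001, -0.043]
contact_force: [-0.0, -0.3, -7.0]
grip_width: 29.5
finger_force: 30.0
t 51.0 tcp [549.2  71.3 136.7] [ 3.141e+00  1.000e-03 -4.300e-02]
steel_bar_mid [320.5 259.1] 0.66 [548.1  72.7 138. ]
 R steel_bar_mid [323. 184.] 0.88 c [572.2  70.7] size [131.7  30.6] ang -2.5
go [-0.04 -0.01  0.75] wz None tcp [549.7  71.4 137.6] -2.5
```

```bash
python3 -m pendant '[-0.03,0,0.35,0,0,0,1, 0,0,0.2,0,0,0,1, 0,0,0.08,0,0,0,1, 0,0,0,0,0,0,1, 0,0,0,0,0,0,1]'| sed -n '2,4p'
```

```text
tool_pos: [548.4, 71.6, 118.1]
tcp_rot: [3.142, -0.0, -0.043]
contact_force: [-0.5, -0.5, -7.4]
```

```bash
python3 -m pendant '[0,0,0.07,0,0,0,1, 0,0,0,0,0,0,1, 0,0,0,0,0,0,1]'| sed -n '2,4p'
```

```text
tool_pos: [548.3, 71.5, 116.0]
tcp_rot: [3.141, -0.0, -0.043]
contact_force: [-0.1, 0.1, -6.6]
```

```bash
python3 -m pendant '[0,0,0.04,0,0,0,1, 0,0,0,0,0,0,1, 0,0,0,0,0,0,1]'| sed -n '2,4p'
```

```text
tool_pos: [548.5, 71.5, 115.1]
tcp_rot: [3.142, -0.001, -0.043]
contact_force: [-1.2, 0.2, -3.3]
```

Almost resting: half the weight is taken. One more small step, then release.

```bash
python3 -m pendant '[0,0,0.03,0,0,0,1, 0,0,0,0,0,0,1]'| sed -n '2,4p'
python3 -m pendant '[0,0,0,0,0,0,-0.4, 0,0,0,0,0,0,-0.4, 0,0,0,0,0,0,-0.4, 0,0,-0.3,0,0,0,-0.4, 0,0,-0.7,0,0,0,-0.4, 0,0,-0.9,0,0,0,-0.4, 0,0,-0.9,0,0,0,-0.4, 0,0,-0.9,0,0,0,-0.4, 0,0,-0.9,0,0,0,-0.4, 0,0,0,0,0,0,-0.4, 0,0,0,0,0,0,-0.4]'| sed -n '2,5p'
python3 -c "
from h import *
look('wrist','w21.png',[('steel_bar_mid',118)],[('steel_bar_mid',126),('short_board_mid',110),('stick1_mid',85),('stand',12)])
a=snap('scene');w=cv2.imread('pics/w21.png')
s=cv2.resize(a[110:240,240:440,::-1],(400,260))
c=np.zeros((260,800,3),np.uint8);c[:,:400]=s;c[:250,400:]=cv2.resize(w,(400,250));cv2.imwrite('pics/end.png',c)"
```

```text
tool_pos: [548.5, 71.5, 115.1]
tcp_rot: [3.141, -0.001, -0.043]
contact_force: [-3.4, -0.5, 4.5]
tool_pos: [548.4, 71.5, 252.5]
tcp_rot: [3.142, -0.001, -0.043]
contact_force: [0.2, 0.4, -0.4]
grip_width: 64.0
t 53.55 tcp [548.4  71.5 252.5] [ 3.142e+00 -1.000e-03 -4.300e-02]
steel_bar_mid [319.8 192.7] 0.8 [548.7  74.1 118. ]
 R steel_bar_mid [322. 179.] 0.67 c [552.3  71.6] size [169.2  29.8] ang -2.4
 R short_board_mid [303. 173.] 0.76 c [550.8  71.7] size [184.  56.] ang -2.9
 R stick1_mid [352. 247.] 0.5 c [481.7  73.9] size [69.3 24.4] ang 87.5
 R stand [349. 133.] 0.85 c [551.3  71.3] size [291.7 111.4] ang -2.5
 R stand [289. 114.] 0.74 c [614.7  69.9] size [84.1 20.5] ang 87.6
```

View pics/end.png

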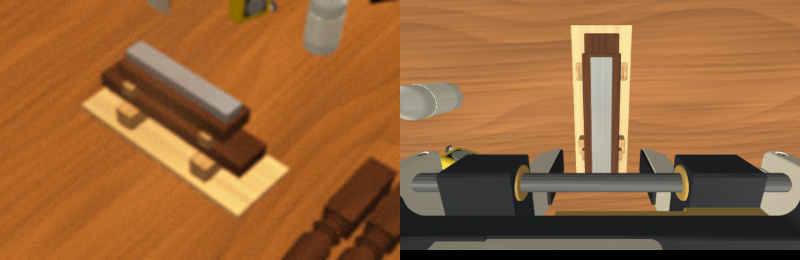

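The picture shows the full stack standing square (left, 175,110) with the bar along the middle (right, 601,115). The gripper is clear, and the bottle and tape are untouched. Handing in.

```bash
python3 -c "
from plant import *
print(close_job())"
```

```text
the job is handed in; nothing more can be done
None
```

I built the stack as asked (long board, a stick over each bearer, short board, steel bar) and handed it in after about 54 s of robot time; my last camera check showed it square and centred, but the hand-in returned no verdict.

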